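Square up the food-sample row with a straightedge

TASK

Draw the straightedge right out from under the wire rack by its end, set it down flat on the counter and let go, then take it by its handle and push the four sample pots on the white board into a straight row, their near sides flush with the near faces of the two stop blocks. Push with the straightedge only: the robot must not touch the pots, and they stay upright on the board between the stops. Lay the straightedge back flat on the counter, off the board, and leave everything else where it is.

Things in the scene. Friction and masses are not known exactly. Their poses are not given: they have to be found in the camera images.
- straightedge: aluminium bar 330 mm long (its y axis), 46 wide (x), 12 thick, both long edges straight and alike; on the middle of its top a black handle block, 26 mm along the bar, 20 across, from 12 to 62 mm above the underside. 0.36 kg, balanced at the handle. Origin: centre of its underside, z up. It starts flat on the counter, partly under the rack, and slides freely.
- handle (a point): point on the axis of the straightedge's handle, 40 mm above the bar's underside; axes as the straightedge. At the start it is under the shelf, about 50 mm behind the rack's front; some 105 to 120 mm of the bar's one end sticks out of the front, towards the robot.
- rack: fixed wire shelf on four thin corner legs, 230 mm deep (its x axis), 200 mm wide (y), the shelf's underside 110 mm above the counter, a pan of buns on it (top at about 160 mm). Origin: on the counter below the middle of the shelf's front edge, which faces the robot (-x); x points into the rack.
- board: fixed white board, 280 mm deep (x axis, away from the robot), 340 long (y), 12 thick, on the counter. Origin: centre of its underside. Two aluminium stop blocks on it at y = +143 and -143 mm, 12 mm wide (y), 14 deep (x), tops 47 mm above the counter; their near faces, towards -x, both lie at x = +20 mm: the line for the pots' near sides.
- pot_a: round lidded steel sample pot, straight-sided, 54 mm across, 64 mm high to the top of its little lid knob, about 0.18 kg, loose on the board on the robot's side of the line, between the two stops. Origin: centre of its underside.
- pot_b: round lidded steel sample pot, straight-sided, 44 mm across, 58 mm high to the top of its little lid knob, about 0.13 kg, loose on the board on the robot's side of the line, between the two stops. Origin: centre of its underside.
- pot_c: round lidded steel sample pot, straight-sided, 54 mm across, 64 mm high to the top of its little lid knob, about 0.18 kg, loose on the board on the robot's side of the line, between the two stops. Origin: centre of its underside.
- pot_d: round lidded steel sample pot, straight-sided, 44 mm across, 58 mm high to the top of its little lid knob, about 0.13 kg, loose on the board on the robot's side of the line, between the two stops. Origin: centre of its underside.
- sauce_tub: small round clear tub with white lid, 37 mm across, 37 mm high, standing on the board beyond the row. To be left alone. Origin: centre of its underside.
- spray_bottle: white bottle 64 mm across, 190 mm high, right of the board. To be left alone. Origin: centre of its underside.
- spice_jar: glass jar 68 mm across, 100 mm high, right of the board. To be left alone. Origin: centre of its underside.
- spoon: steel spoon lying on the counter between the robot and the board, below 30 mm high. To be left alone.
- bowl: steel bowl 124 mm across, 45 mm high, with small buns, left of the rack. To be left alone. Origin: centre of its underside.
- spare_lid: round steel lid 90 mm across with a black knob, 22 mm high, lying on the counter. To be left alone. Origin: centre of its underside.
- timer: flat white timer 60 x 70 x 20 mm on the counter at the left. To be left alone. Origin: centre of its underside.
Not all that is in view belongs to the job. What is shaped like the pot_c but orange or red is not meant.

How it is judged:
By the outcome, as a careful person would: the job done as asked, in the order asked, and still so for the second after the job is handed in, with the robot touching nothing.
It also fails if it takes over 70 s, if anything falls off the work surface, if the arm or the gripper's body presses on something with over 40 N, if the wrist force passes 120 N, or if a joint passes its speed limit or range.

ROBOT

A 7-joint arm with a two-finger parallel gripper is mounted at the origin on the work surface. World frame = base frame: x ahead of the robot, y to its left, z up, the work surface at z = 0. Lengths are in m, angles in rad, forces in N, time in s.
With the tool pointing down it reaches from about 0.4 to 0.85 m from the base axis. Payload 10.4 kg.
Tool frame: the origin (TCP) lies midway between the tips of the shut fingers; the grasp point (between the pads) lies 19 mm behind it; z points along the fingers, y is the line along which they close (so a half turn about z gives the same grasp; the last joint's range is limited). The gripper opens to 87 mm and grips with 3 to 60 N. Pads are 19 mm wide; open, the fingers measure 117 mm over their backs; the gripper's body (75 mm by 190 mm) begins 51 mm behind the grasp point.
Start: joints at [1.167, 0.332, -0.065, 1.46, 0.022, 1.35, -0.088], TCP at [0.232, -0.58, 0.223] pointing down, gripper open.
Joint ranges: [-2.6, 2.6], [-0.5, 2.12], [-1.47, 1.34], [0.16, 2.42], [-1.27, 4.41], [0.06, 2.06], [-2.6, 2.6]. Speed limits (rad/s): [2.22, 2.22, 2.79, 2.79, 3.14, 3.14, 3.14].

INTERFACE

Orientations are given as a unit quaternion [x, y, z, w].
In Python, from bench import r gives the robot as it stands.
- The arm moves only by the tool move_arm, never from a script. Its argument "targets" is a list of rows, each a list of 3 entries, a list of its own where there are three numbers: the shift along the tool's x, y, z in cm, then the turn, a rotation vector about the tool's x, y, z in rad, then the opening in per cent of the stroke, from 0 (shut) to 100 (fully open). In form: [[[x, y, z], [wx, wy, wz], gripper], ...]. A call has 1 to 20 rows; each row shifts and turns the commanded pose from where the row before left it, along the tool's axes as they then stand; what a row does not reach is not made up. A row lasts 1/8 s, in which the tool goes at most 62.5 mm and 10.7 degrees, less where a joint would pass 70% of its speed; a pose out of reach is approached as far as the arm can. A call with a gripper value outside its range is refused whole. The fingers move at their own pace and stop on an object; "grip_force" is the grip in N (left out, the last holds). Time passes only in rows, so rows that do not move let the fingers close. It gives the time, the measured TCP pose, the force, the opening and the grip force at its end, in the units of the state.
- r.read_state(): the state, without advancing time (a new reading comes with each control period).
- r.camera(name): name is "scene" or "side" or "wrist"; returns a dict with "image" (480x640x3 uint8, blue, green, red), "vertical_fov" (degrees; the focal length in pixels is half the picture's height over the tangent of half this angle, whatever the lens; pixels are square), "cx", "cy" (the principal point, pixels), "cam_to_world" (4x4, takes a point from camera to world coordinates). Camera axes: x right, y down, z forward; pixel columns grow to the right and rows downward; lengths in m; the calibration is good to about 2 mm. A picture is of the moment at which its call begins. There is no depth.
- r.close_job(): hands the job in; it is judged then, once.
The state is a dict: "time": time; "joint_positions": joint angles; "joint_vel": joint speeds; "joint_torque": joint torques, N m; "ee_pos": TCP position; "eef_rot": TCP orientation; "ft_force": force on the tool from outside, world axes, zero at the start; "torque": the same for the moment, N m; "width": finger opening in m; "grip_force": force on a finger pad.
Only numpy, scipy, OpenCV 4.12 (cv2) and the standard library are available. Lean on these libraries where they do the work, as an engineer would, in place of code of your own. Each camera call takes 0.05 s, during which the arm holds its last target. There are 200 camera calls.

## Working session

There is one attempt and no reset: what is moved stays moved. The work goes in short steps, Python scripts to look and compute and a tool call to move; the robot and the scene stay as the last step left them, time stands still between calls to the robot, and variables do not carry over. Pictures are saved under pics/ and viewed, at most 10 in all, crops included, and the job is handed in when it is done.

Besides the shell and the picture viewer there is one more tool, called after "Call:" as name(argument=value, ...), one argument or row to a line, values as JSON. move_arm: Moves the arm, as the interface text tells. Its arguments: {"type":"object","properties":{"targets":{"type":"array"},"grip_force":{"type":"number"}},"required":["targets"]}

```bash
ls; mkdir -p pics
cat > h.py <<'E'
from bench import r
import numpy as np, cv2
from scipy.spatial.transform import Rotation as R
def cam(n):
    c=r.camera(n); return c
def ray(c,u,v,z):
    f=240/np.tan(np.radians(c["vertical_fov"])/2)
    T=np.array(c["cam_to_world"]); d=T[:3,:3]@np.array([(u-c["cx"])/f,(v-c["cy"])/f,1]); o=T[:3,3]
    return o+d*(z-o[2])/d[2]
def proj(c,p):
    f=240/np.tan(np.radians(c["vertical_fov"])/2)
    T=np.array(c["cam_to_world"]); q=T[:3,:3].T@(np.array(p)-T[:3,3]); return [round(float(f*q[0]/q[2]+c["cx"]),1),round(float(f*q[1]/q[2]+c["cy"]),1)]
def st():
    s=r.read_state(); print({k:np.round(s[k],4).tolist() for k in ["time","ee_pos","eef_rot","ft_force","width","grip_force","joint_positions"]}); return s
E
python3 - <<'E'
from h import *
s=st(); print(R.from_quat(s["eef_rot"]).as_matrix().round(3))
import pickle
for n in ["scene","side"]:
    c=cam(n); cv2.imwrite(f"pics/{n}0.png",c["image"]); pickle.dump(c,open(f"{n}0.pkl","wb")); print(n,c["vertical_fov"],c["cx"],c["cy"],np.round(c["cam_to_world"],3).tolist())
E
```

```text
pics
{'time': 0.0, 'ee_pos': [0.2321, -0.5799, 0.2218], 'eef_rot': [0.9819, 0.1893, -0.0002, -0.0007], 'ft_force': [-0.2071, 0.7687, 0.0219], 'width': 0.0868, 'grip_force': 0.0, 'joint_positions': [1.1674, 0.3329, -0.0647, 1.4609, 0.0216, 1.3499, -0.0885]}
[[ 0.928  0.372 -0.001]
 [ 0.372 -0.928  0.001]
 [-0.    -0.001 -1.   ]]
scene 43.709975277153156 320.78367020810225 241.76171474801987 [[-0.276, 0.691, -0.668, 1.594], [0.961, 0.187, -0.203, 0.299], [-0.015, -0.698, -0.716, 1.167], [0.0, 0.0, 0.0, 1.0]]
side 42.92754578093339 307.6384767726105 227.9308975010057 [[-0.683, -0.532, 0.501, -0.303], [-0.731, 0.488, -0.478, 0.8], [0.01, -0.692, -0.722, 1.263], [0.0, 0.0, 0.0, 1.0]]
```

View pics/scene0.png

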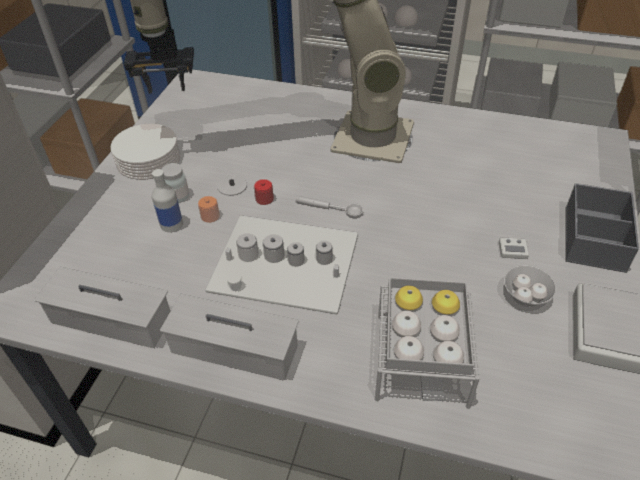

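View pics/side0.png

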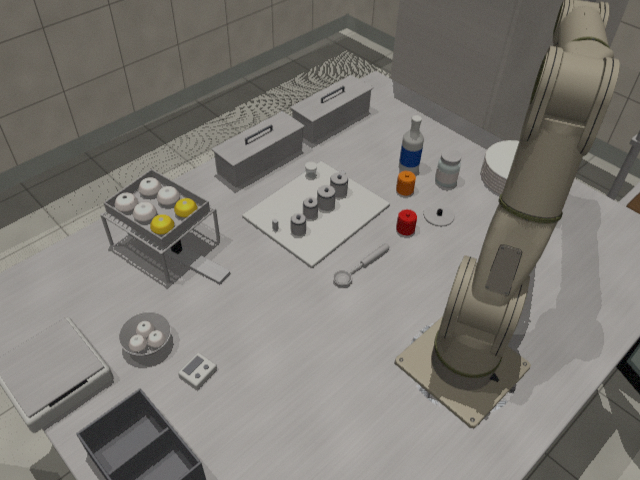

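The straightedge's end shows at side (212,268), with its handle under the shelf at (176,246). The four grey pots stand in a diagonal at side (298,224), (310,208), (326,198) and (340,185). The red pot (406,222) and orange pot (405,183) are off the board, so they are decoys. I'll enlarge to confirm.

Run:
```python
import cv2
a=cv2.imread("pics/side0.png"); 
cv2.imwrite("pics/s_bar.png",cv2.resize(a[200:300,100:240],None,fx=5.6,fy=5.6,interpolation=cv2.INTER_CUBIC))
cv2.imwrite("pics/s_board.png",cv2.resize(a[155:270,235:395],None,fx=5,fy=5,interpolation=cv2.INTER_CUBIC))
```

```text
(no output)
```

View pics/s_bar.png

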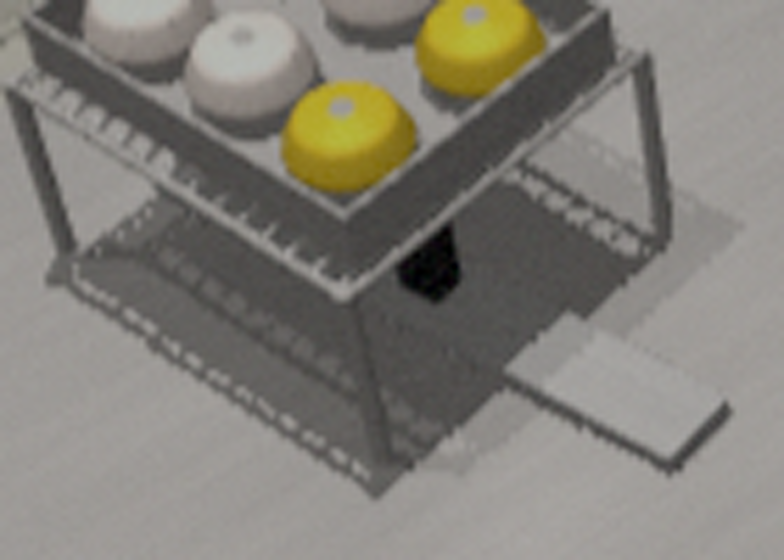

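View pics/s_board.png

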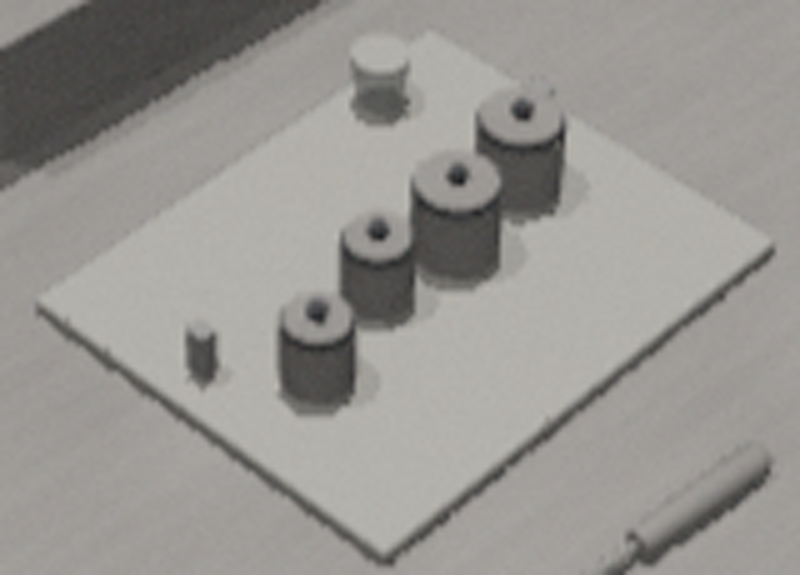

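Bar crop: the bar's end corners are at (730,403) and (671,462), its edges meet the shadow at (505,370) and (572,315), and the handle's base is near (435,300). Board crop: the board corners are (383,552), (772,243), (430,32) and (38,303), and the knob tops are (522,102), (458,168), (378,224) and (317,303). The grey steel pots on the board are the ones meant.

```bash
cat > m.py <<'E'
from h import *
import pickle
c=pickle.load(open("side0.pkl","rb")); s=pickle.load(open("scene0.pkl","rb"))
B=lambda u,v,z:ray(c,100+u/5.6-.4,200+v/5.6-.4,z)
W=lambda u,v,z:ray(c,235+u/5-.4,155+v/5-.4,z)
print("bar",*[B(u,v,.012).round(4) for u,v in [(730,403),(671,462),(505,370),(572,315)]])
print("rackshelf",*[B(u,v,.112).round(4) for u,v in [(345,290),(647,58),(10,90)]],"feet",*[B(u,v,0).round(4) for u,v in [(380,492),(662,247),(60,275)]])
print("board",*[W(u,v,.012).round(4) for u,v in [(383,552),(772,243),(430,32),(38,303)]])
bb=[ray(s,u,v,.012).round(4) for u,v in [(248,218),(357,232),(335,307),(210,295)]]; print("board scene",*bb)
print("knobs",*[W(u,v,z).round(4) for u,v,z in [(522,102,.076),(458,168,.076),(378,224,.07),(317,303,.07)]])
print("knobs scene",*[ray(s,u,v,z).round(4) for u,v,z in [(246,235,.076),(272,236,.076),(295,243,.07),(324,241,.07)]])
print("spoon",ray(c,345,280,.01),ray(c,387,248,.01),"scene", ray(s,297,201,.01),ray(s,360,212,.01))
print("stopL",W(200,327,.047), "spray",ray(s,158,175,.19))
E
python3 m.py
```

```text
bar [0.587 0.233 0.012] [0.5774 0.2753 0.012 ] [0.6757 0.2994 0.012 ] [0.6824 0.2551 0.012 ]
rackshelf [0.6844 0.3646 0.112 ] [0.712  0.1751 0.112 ] [0.8979 0.4102 0.112 ] feet [0.6633 0.381  0.    ] [0.6981 0.1902 0.    ] [0.8836 0.4201 0.    ]
board [0.4577 0.0586 0.012 ] [ 0.4762 -0.2753  0.012 ] [ 0.7521 -0.2598  0.012 ] [0.7301 0.0763 0.012 ]
board scene [ 0.4808 -0.2513  0.012 ] [0.4552 0.0572 0.012 ] [0.7211 0.0664 0.012 ] [ 0.7669 -0.2433  0.012 ]
knobs [ 0.6157 -0.2014  0.076 ] [ 0.6001 -0.1335  0.076 ] [ 0.6016 -0.072   0.07  ] [ 0.5783 -0.0037  0.07  ]
knobs scene [ 0.6037 -0.203   0.076 ] [ 0.5896 -0.1369  0.076 ] [ 0.5925 -0.0741  0.07  ] [ 0.5663 -0.0045  0.07  ]
spoon [0.36115645 0.02730148 0.01      ] [ 0.3620259  -0.13901626  0.01      ] scene [ 0.3747399  -0.14053528  0.01      ] [0.37287154 0.04611685 0.01      ]
stopL [0.62538544 0.04176959 0.047     ] spray [ 0.56186814 -0.44837985  0.19      ]
```

Call:
move_arm(
  targets=[
    [[3.5,-3.5,0],[0,0,0],100],
    [[3.5,-3.5,0],[0,0,0],100],
    [[3.5,-3.5,0],[0,0,0],100],
    [[3.5,-3.5,0],[0,0,0],100],
    [[3.5,-3.5,0],[0,0,0],100],
    [[3.5,-3.5,0],[0,0,0],100],
    [[3.5,-3.5,0],[0,0,0],100],
    [[3.5,-3.5,0],[0,0,0],100],
    [[3.5,-3.5,0],[0,0,0],100],
    [[3.5,-3.5,0],[0,0,0],100],
    [[3.5,-3.5,0],[0,0,0],100],
    [[3.5,-3.5,0],[0,0,0],100],
    [[3.5,-3.5,0],[0,0,0],100],
    [[3.5,-3.5,0],[0,0,0],100],
    [[3.5,-3.5,0],[0,0,0],100],
    [[3.5,-3.5,0],[0,0,0],100],
    [[3.5,-3.5,0],[0,0,0],100],
    [[3.5,-3.5,0],[0,0,0.07],100],
    [[0,0,0],[0,0,0.07],100],
    [[0,0,0],[0,0,0],100],
  ],
)

```text
time: 2.6
ee_pos: [0.5828, 0.2391, 0.2219]
eef_rot: [0.993, 0.121, -0.001, 0.0]
ft_force: [-0.7, -0.4, 1.4]
width: 0.0872
grip_force: 0.0
```

```bash
cat >> h.py <<'E'
def plan(p,ya):
    "shift (cm, tool axes) and turn about tool z to TCP p and tool-y angle ya (mod pi)"
    s=st(); M=R.from_quat(s["eef_rot"]).as_matrix(); a=np.arctan2(M[1,1],M[0,1])
    d=(ya-a+np.pi/2)%np.pi-np.pi/2
    print("shift cm",(M.T@(np.array(p)-s["ee_pos"])*100).round(2),"turn tool z",round(-d,3),"tool y angle",round(a,3), "tilt",M[:,2].round(4))
E
python3 - <<'E'
from h import *
c=cam("wrist"); cv2.imwrite("pics/w1.png",c["image"]); import pickle; pickle.dump(c,open("w1.pkl","wb"))
print("bar end corners predicted",proj(c,[.587,.233,.012]),proj(c,[.5774,.2753,.012]),proj(c,[.7427,.2926,.062]))
plan([.601,.259,.06],.235+np.pi/2)
E
```

```text
bar end corners predicted [324.9, 209.4] [283.4, 208.6] [301.1, 15.2]
{'time': 2.65, 'ee_pos': [0.583, 0.2384, 0.2222], 'eef_rot': [0.9927, 0.1207, -0.0003, 0.0003], 'ft_force': [0.5851, 0.1932, -0.8139], 'width': 0.0867, 'grip_force': 0.0, 'joint_positions': [0.0873, 0.4398, -0.7439, 1.416, 0.2971, 1.4007, -1.9879]}
shift cm [ 2.25 -1.58 16.21] turn tool z 0.007 tool y angle -1.329 tilt [-5.e-04 -6.e-04 -1.e+00]
```

View pics/w1.png

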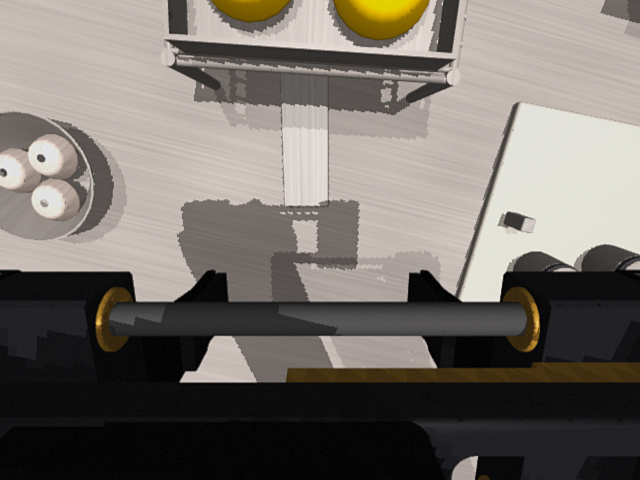

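The wrist view shows the bar end at (285,207)–(328,207), within about 2 mm of the prediction, with its edges running straight up to the rack. I'll descend and grip it.

Call:
move_arm(
  targets=[
    [[1.2,-0.7,3],[0,0,0],100],
    [[1.2,-0.7,3],[0,0,0],100],
    [[0,0,4],[0,0,0],100],
    [[0,0,4],[0,0,0],100],
    [[0,0,3],[0,0,0],100],
    [[0,0,2.5],[0,0,0],100],
    [[0,0,1.5],[0,0,0],100],
    [[0,0,0.7],[0,0,0],100],
    [[0,0,0],[0,0,0],60],
    [[0,0,0],[0,0,0],40],
    [[0,0,0],[0,0,0],40],
    [[0,0,0],[0,0,0],40],
    [[0,0,0],[0,0,0],40],
    [[0,0,0],[0,0,0],40],
  ],
  grip_force=25,
)

```text
time: 4.4
ee_pos: [0.6031, 0.2579, 0.0057]
eef_rot: [0.993, 0.12, 0.0, 0.0]
ft_force: [-0.2, -1.7, 2.8]
width: 0.0453
grip_force: 25.0
```

Call:
move_arm(
  targets=[
    [[-0.5,0,0],[0,0,0],40],
    [[-1,0,0],[0,0,0],40],
    [[-1.5,0,0],[0,0,0],40],
    [[-1.5,0,0],[0,0,0],40],
    [[-1.5,0,0],[0,0,0],40],
    [[-1.5,0,0],[0,0,0],40],
    [[-1.5,0,0],[0,0,0],40],
    [[-1.5,0,0],[0,0,0],40],
    [[-1.5,0,0],[0,0,0],40],
    [[-1.5,0,0],[0,0,0],40],
    [[-1.5,0,0],[0,0,0],40],
    [[-1.5,0,0],[0,0,0],40],
    [[-1.5,0,0],[0,0,0],40],
    [[-1.5,0,0],[0,0,0],40],
    [[-1.5,0,0],[0,0,0],40],
    [[-1.5,0,0],[0,0,0],40],
    [[-1.0,0,0],[0,0,0],40],
    [[-0.5,0,0],[0,0,0],40],
    [[0,0,0],[0,0,0],40],
    [[0,0,0],[0,0,0],40],
  ],
)

```text
time: 6.9
ee_pos: [0.3691, 0.2005, 0.0055]
eef_rot: [0.993, 0.12, -0.001, 0.001]
ft_force: [-3.6, -1.5, 10.8]
width: 0.0456
grip_force: 25.0
```

Run:
```python
from h import *
st(); c=cam("side"); import pickle; pickle.dump(c,open("side1.pkl","wb"))
cv2.imwrite("pics/s2.png",cv2.resize(c["image"][180:340,110:400],None,fx=2.75,fy=2.75,interpolation=cv2.INTER_CUBIC))
```

```text
{'time': 6.9, 'ee_pos': [0.3691, 0.2005, 0.0055], 'eef_rot': [0.9928, 0.1201, -0.001, 0.0005], 'ft_force': [-3.6497, -1.4929, 10.8368], 'width': 0.0456, 'grip_force': 25.0028, 'joint_positions': [0.1786, 0.2517, -0.8301, 2.1565, 0.2512, 0.8316, -2.1372]}
```

View pics/s2.png

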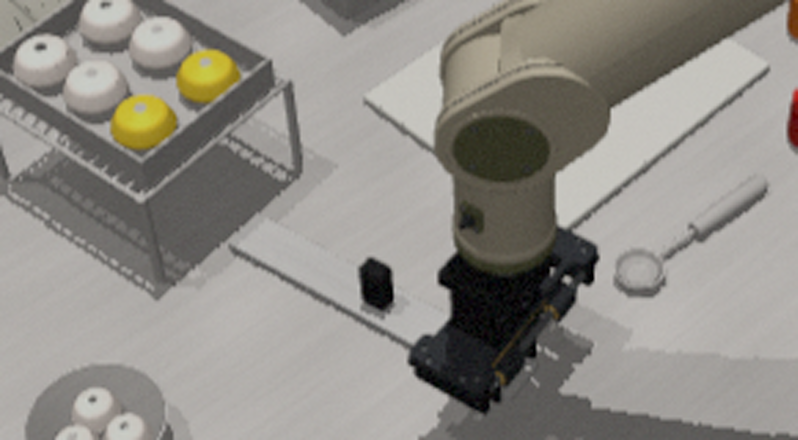

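The bar is out. Its far end is at crop (232,248)–(262,222), in front of the rack's front feet line, and the handle top is at (377,266). I'll pull a centimetre more, let go and rise.

Call:
move_arm(
  targets=[
    [[-0.5,0,0],[0,0,0],40],
    [[-0.5,0,0],[0,0,0],40],
    [[0,0,0],[0,0,0],40],
    [[0,0,0],[0,0,0],55],
    [[0,0,0],[0,0,0],75],
    [[0,0,0],[0,0,0],75],
    [[0,0,0],[0,0,0],75],
    [[0,0,-1.5],[0,0,0],75],
    [[0,0,-2.5],[0,0,0],75],
    [[0,0,-3],[0,0,0],75],
    [[0,0,-4],[0,0,0],75],
    [[0,0,-4],[0,0,0],75],
    [[0,0,-3],[0,0,0],75],
    [[0,0,0],[0,0,0],75],
  ],
)

```text
time: 8.7
ee_pos: [0.3613, 0.199, 0.1874]
eef_rot: [0.993, 0.12, 0.002, 0.0]
ft_force: [0.3, 0.1, -0.7]
width: 0.0652
grip_force: 0.0
```

Run:
```python
from h import *
import pickle
c=pickle.load(open("side1.pkl","rb")); g=lambda u,v,z:ray(c,110+u/2.75-.3,180+v/2.75-.3,z).round(4)
print("handle top",g(377,266,.062),"far corners",g(232,248,.012),g(262,222,.012))
w=cam("wrist"); cv2.imwrite("pics/w2.png",w["image"]); pickle.dump(w,open("w2.pkl","wb"))
plan([.497,.231,.10],.235)
print(proj(w,[.497,.231,.062]))
```

```text
handle top [0.51   0.2342 0.062 ] far corners [0.656  0.2995 0.012 ] [0.6632 0.2584 0.012 ]
{'time': 8.75, 'ee_pos': [0.3606, 0.1985, 0.1859], 'eef_rot': [0.9928, 0.12, 0.0008, 0.0002], 'ft_force': [-0.6776, -0.208, -0.8147], 'width': 0.0655, 'grip_force': 0.0, 'joint_positions': [0.3183, -0.1115, -0.8608, 1.9954, -0.0889, 1.219, -1.8391]}
shift cm [14.01  0.09  8.61] turn tool z -1.565 tool y angle -1.33 tilt [ 1.7e-03 -2.0e-04 -1.0e+00]
[319.9, 44.9]
```

View pics/w2.png

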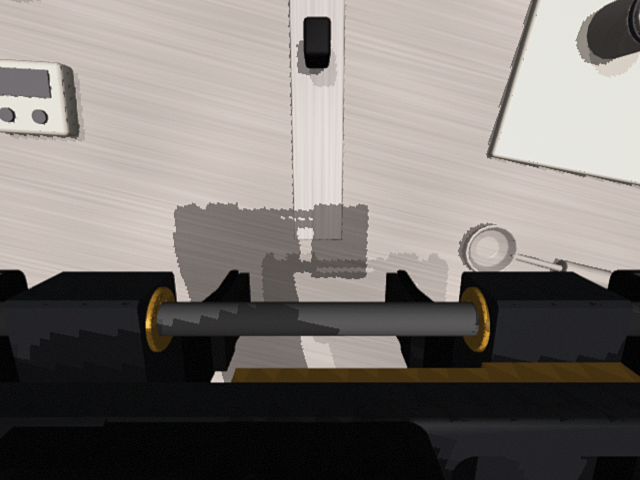

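The wrist view shows the handle's top face at about (305–330, 17–46), and the bar edges at x=291 and 343.

Run:
```python
from h import *
import pickle
w=pickle.load(open("w2.pkl","rb"))
g=cv2.cvtColor(w["image"],cv2.COLOR_BGR2GRAY); print(g[10:75:2,318].tolist(), w["image"][28:70:6,318].tolist())
print("top far edge",ray(w,318,17,.062).round(4),"base near",ray(w,318,68,.012).round(4),"near end",ray(w,300,240,.012).round(4),ray(w,341,240,.012).round(4),"far",ray(w,291,5,.012).round(4),ray(w,344,5,.012).round(4))
```

```text
[209, 210, 213, 153, 18, 29, 30, 32, 31, 32, 33, 33, 35, 37, 37, 37, 37, 38, 35, 35, 39, 25, 12, 6, 1, 2, 7, 8, 2, 59, 95, 91, 174] [[31, 32, 34], [34, 35, 35], [37, 37, 38], [36, 35, 36], [26, 24, 27], [0, 0, 2], [8, 8, 9]]
top far edge [0.5142 0.2367 0.062 ] base near [0.4908 0.2309 0.012 ] near end [0.3375 0.2113 0.012 ] [0.3469 0.1727 0.012 ] far [0.5321 0.2641 0.012 ] [0.5426 0.2214 0.012 ]
```

Call:
move_arm(
  targets=[
    [[3.65,0,0],[0,0,0],75],
    [[3.65,0,0],[0,0,0],75],
    [[3.65,-0.1,0],[0,0,0],75],
    [[3.65,0,0],[0,0,0],75],
    [[0,0,0],[0,0,-0.175],75],
    [[0,0,0],[0,0,-0.175],75],
    [[0,0,0],[0,0,-0.175],75],
    [[0,0,0],[0,0,-0.175],75],
    [[0,0,0],[0,0,-0.175],75],
    [[0,0,0],[0,0,-0.175],75],
    [[0,0,0],[0,0,-0.175],75],
    [[0,0,0],[0,0,-0.175],75],
    [[0,0,0],[0,0,-0.17],75],
    [[0,0,3],[0,0,0],75],
    [[0,0,3],[0,0,0],75],
    [[0,0,0],[0,0,0],75],
  ],
)

```text
time: 10.75
ee_pos: [0.4999, 0.2336, 0.1227]
eef_rot: [0.617, 0.787, -0.002, -0.002]
ft_force: [0.2, 0.1, 1.2]
width: 0.0649
grip_force: 0.0
```

Run:
```python
from h import *
plan([.502,.234,.021],.243)
c=cam("wrist"); cv2.imwrite("pics/w3.png",c["image"]); print(proj(c,[.502,.234,.062]))
```

```text
{'time': 10.75, 'ee_pos': [0.4999, 0.2336, 0.1227], 'eef_rot': [0.6171, 0.7869, -0.0021, -0.0016], 'ft_force': [0.2141, 0.1083, 1.2384], 'width': 0.0649, 'grip_force': 0.0, 'joint_positions': [0.3692, 0.4831, -1.1036, 1.7328, 0.4552, 1.2183, -0.6126]}
shift cm [-1.000e-02  2.700e-01  1.017e+01] turn tool z -0.002 tool y angle 0.241 tilt [-0.0051 -0.0012 -1.    ]
[319.4, 254.7]
```

View pics/w3.png

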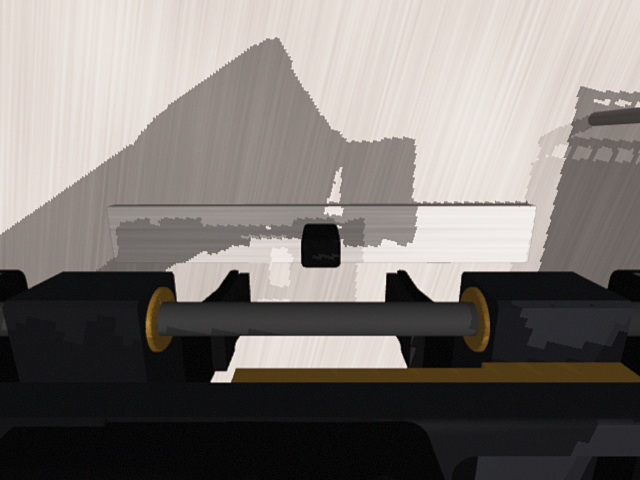

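The handle's top face is at (302–340, 239–267), centre (321,253), within 2 px of the prediction. I'll descend and grip it.

Call:
move_arm(
  targets=[
    [[0,0.3,2.5],[0,0,0],75],
    [[0,0,2.5],[0,0,0],75],
    [[0,0,2.5],[0,0,0],75],
    [[0,0,1.5],[0,0,0],75],
    [[0,0,0.9],[0,0,0],75],
    [[0,0,0],[0,0,0],60],
    [[0,0,0],[0,0,0],40],
    [[0,0,0],[0,0,0],15],
    [[0,0,0],[0,0,0],15],
    [[0,0,0],[0,0,0],15],
    [[0,0,0],[0,0,0],15],
    [[0,0,0],[0,0,0],15],
    [[0,0,0],[0,0,0],15],
    [[0,0,-1],[0,0,0],15],
    [[0,0,-2],[0,0,0],15],
    [[0,0,0],[0,0,0],15],
  ],
  grip_force=45,
)

```text
time: 12.8
ee_pos: [0.5059, 0.2357, 0.0587]
eef_rot: [0.617, 0.787, 0.002, 0.001]
ft_force: [0.7, 0.3, -4.9]
width: 0.0259
grip_force: 45.0
```

```bash
python3 -c "
from h import *
plan([.46,.10,.14],1.63)"
```

```text
{'time': 12.8, 'ee_pos': [0.5059, 0.2357, 0.0587], 'eef_rot': [0.6175, 0.7866, 0.0015, 0.0009], 'ft_force': [0.7459, 0.2544, -4.944], 'width': 0.0259, 'grip_force': 44.9938, 'joint_positions': [0.313, 0.5632, -1.0391, 1.781, 0.5405, 1.1109, -0.6688]}
shift cm [-12.08  -7.66  -8.17] turn tool z -1.39 tool y angle 0.24 tilt [ 0.0033  0.0012 -1.    ]
```

Call:
move_arm(
  targets=[
    [[0,-0.5,-2],[0,0,0],15],
    [[-2.4,-1.5,-2],[0,0,0],15],
    [[-2.4,-1.5,-2],[0,0,0],15],
    [[-2.4,-1.5,-2],[0,0,0],15],
    [[-2.4,-1.5,0],[0,0,0],15],
    [[-2.4,-1.2,0],[0,0,0],15],
    [[0,0,0],[0,0,-0.1],15],
    [[0,0,0],[0,0,-0.14],15],
    [[0,0,0],[0,0,-0.15],15],
    [[0,0,0],[0,0,-0.15],15],
    [[0,0,0],[0,0,-0.15],15],
    [[0,0,0],[0,0,-0.15],15],
    [[0,0,0],[0,0,-0.15],15],
    [[0,0,0],[0,0,-0.15],15],
    [[0,0,0],[0,0,-0.15],15],
    [[0,0,0],[0,0,-0.1],15],
    [[0,0,0],[0,0,0],15],
    [[0,0,0],[0,0,0],15],
  ],
)

```text
time: 15.05
ee_pos: [0.4583, 0.1001, 0.1368]
eef_rot: [-0.028, 1.0, -0.0, 0.0]
ft_force: [-0.7, -0.5, -3.7]
width: 0.0256
grip_force: 45.0
```

Run:
```python
from h import *
plan([.49,-.105,.14],1.63)
c=cam("scene"); import pickle; pickle.dump(c,open("scene1.pkl","wb"))
cv2.imwrite("pics/sc2.png",cv2.resize(c["image"][170:320,190:390],None,fx=4,fy=4,interpolation=cv2.INTER_CUBIC))
```

```text
{'time': 15.05, 'ee_pos': [0.4583, 0.1001, 0.1368], 'eef_rot': [-0.0285, 0.9996, -0.0003, 0.0001], 'ft_force': [-0.6763, -0.4859, -3.677], 'width': 0.0256, 'grip_force': 44.9936, 'joint_positions': [0.9541, 0.3801, -1.438, 1.9179, 0.4063, 1.2004, 0.9994]}
shift cm [ -2.   -20.66  -0.3 ] turn tool z -0.002 tool y angle 1.628 tilt [ 2.e-04 -6.e-04 -1.e+00]
```

View pics/sc2.png

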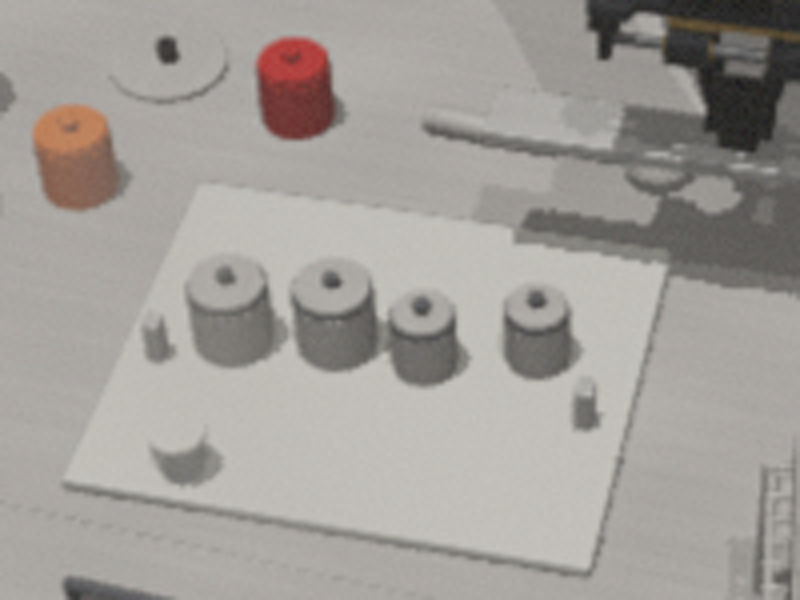

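The pots are undisturbed: knobs at crop (225,270), (331,275), (422,300) and (537,293), stops at (155,318) and (586,385). Board corners are (200,185), (668,262), (590,573) and (65,487). The bar hangs to the upper right.

Run:
```python
from h import *
import pickle
from scipy.optimize import least_squares
c=pickle.load(open("scene1.pkl","rb")); s=pickle.load(open("side0.pkl","rb"))
W=lambda u,v,z:ray(c,190+u/4-.4,170+v/4-.4,z)
S=lambda u,v,z:ray(s,235+u/5-.4,155+v/5-.4,z)
L=np.array([[-.14,.17],[-.14,-.17],[.14,-.17],[.14,.17]])
def fit(P):
    f=lambda q:(L@np.array([[np.cos(q[2]),np.sin(q[2])],[-np.sin(q[2]),np.cos(q[2])]])+q[:2]-P).ravel()
    o=least_squares(f,[.6,-.1,.06]); return o.x,abs(o.fun).max()
A=np.array([W(u,v,.012)[:2] for u,v in [(668,262),(200,185),(65,487),(590,573)]])
B=np.array([S(u,v,.012)[:2] for u,v in [(383,552),(772,243),(430,32),(38,303)]])
print(fit(A),fit(B),fit((A+B)/2))
q=fit((A+B)/2)[0]
Ri=np.array([[np.cos(q[2]),np.sin(q[2])],[-np.sin(q[2]),np.cos(q[2])]])
for n,a,b,z in [("a",(225,268),(522,102),.076),("c",(331,273),(458,168),.076),("b",(422,298),(378,224),.07),("d",(537,291),(317,303),.07)]:
    p=W(*a,z)[:2];k=S(*b,z)[:2]; print(n,p.round(4),k.round(4),"board",(Ri@((p+k)/2-q[:2])).round(4))
print("stopR scene, stopL scene",[(Ri@(W(*a,.047)[:2]-q[:2])).round(4) for a in [(155,316),(587,381)]],(Ri@(S(202,325,.047)[:2]-q[:2])).round(4))
line=lambda x,y:q[:2]+Ri.T@np.array([x,y]); print("handle at contact line",line(.02-.023,0).round(4))
```

```text
(array([ 0.61038851, -0.10015908,  0.05620343]), np.float64(0.006080031603439506)) (array([ 0.6040505 , -0.10007657,  0.06047582]), np.float64(0.0036984909049628256)) (array([ 0.60721951, -0.10011782,  0.05833821]), np.float64(0.004889374267078306))
a [ 0.6092 -0.2013] [ 0.6157 -0.2014] board [-0.0006 -0.1014]
c [ 0.5957 -0.1339] [ 0.6001 -0.1335] board [-0.0113 -0.033 ]
b [ 0.5962 -0.0727] [ 0.6016 -0.072 ] board [-0.0067  0.0282]
d [ 0.571  -0.0036] [ 0.5783 -0.0037] board [-0.0269  0.0982]
stopR scene, stopL scene [array([ 0.0205, -0.1441]), array([0.0184, 0.1412])] [0.0267 0.1387]
handle at contact line [ 0.6042 -0.1003]
```

Call:
move_arm(
  targets=[
    [[0,-1.5,0],[0,0,0],15],
    [[-0.7,-2.8,0],[0,0,0],15],
    [[-0.7,-3,0],[0,0,0],15],
    [[-0.7,-3,0],[0,0,0],15],
    [[-0.7,-3,0],[0,0,0],15],
    [[-0.7,-3,0],[0,0,0],15],
    [[-0.7,-3,0],[0,0,0],15],
    [[-0.7,-1.5,0],[0,0,0],15],
    [[0,0,0],[0,0,0],15],
    [[0,0,0],[0,0,0],15],
  ],
)

```text
time: 16.35
ee_pos: [0.5194, -0.103, 0.1366]
eef_rot: [-0.03, 1.0, 0.0, -0.0]
ft_force: [0.2, 0.1, -3.3]
width: 0.026
grip_force: 45.0
```

```bash
python3 -c "
from h import *
plan([.52,-.105,.05],np.pi/2+.058)
w=cam('wrist'); cv2.imwrite('pics/w4.png',w['image'])
import pickle; pickle.dump(w,open('w4.pkl','wb'))"
```

```text
{'time': 16.35, 'ee_pos': [0.5194, -0.103, 0.1366], 'eef_rot': [-0.0304, 0.9995, 0.0003, -0.0], 'ft_force': [0.1695, 0.1105, -3.2754], 'width': 0.026, 'grip_force': 44.994, 'joint_positions': [1.1619, 0.5197, -1.3093, 1.7749, 0.5267, 1.2643, 1.3482]}
shift cm [-0.04 -0.21  8.66] turn tool z 0.003 tool y angle 1.632 tilt [-1.e-04  5.e-04 -1.e+00]
```

View pics/w4.png

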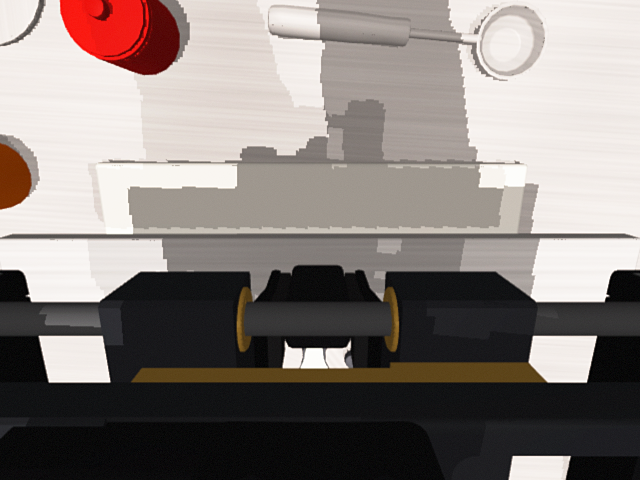

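The wrist camera now looks at the robot side. The bar's rear edge is level along row about 236, so it is square in the grip. The board's near edge is at row 162.

Run:
```python
from h import *
import pickle
w=pickle.load(open("w4.pkl","rb")); g=cv2.cvtColor(w["image"],cv2.COLOR_BGR2GRAY)
for x in (20,120,560,620): print(x,g[226:246,x].tolist())
for zu in (.105,.109,.113,.117): 
  print(zu,[ (ray(w,320,v,z)[:2]-[.5194,-.103]).round(4).tolist() for v,z in [(234,zu),(239,zu+.012)]])
# predicted rows of bar rear top/bottom edges for TCP-to-underside h
for h in (.021,.024,.027,.03): print(h,[proj(w,[.5194-.023,-.104,.1366-h+d]) for d in (0,.012)])
```

```text
20 [238, 240, 239, 237, 236, 238, 245, 213, 124, 81, 82, 85, 136, 210, 235, 244, 244, 242, 242, 242]
120 [245, 246, 251, 253, 253, 254, 255, 246, 144, 84, 84, 87, 138, 195, 223, 233, 233, 230, 230, 229]
560 [239, 237, 239, 240, 242, 244, 247, 169, 83, 83, 84, 97, 177, 218, 241, 246, 244, 242, 243, 243]
620 [240, 241, 242, 241, 241, 243, 249, 176, 87, 86, 87, 103, 183, 229, 243, 246, 245, 244, 243, 242]
0.105 [[-0.0194, 0.0012], [-0.0197, 0.0011]]
0.109 [[-0.0204, 0.0011], [-0.0208, 0.001]]
0.113 [[-0.0214, 0.001], [-0.0219, 0.0009]]
0.117 [[-0.0224, 0.0009], [-0.0229, 0.0008]]
0.021 [[316.4, 232.1], [316.4, 237.9]]
0.024 [[316.4, 230.7], [316.4, 236.4]]
0.027 [[316.4, 229.4], [316.4, 234.9]]
0.03 [[316.4, 228.1], [316.4, 233.5]]
```

Call:
move_arm(
  targets=[
    [[0,-0.2,2],[0,0,0],15],
    [[0,0,2.5],[0,0,0],15],
    [[0,0,2],[0,0,0],15],
    [[0,0,1.4],[0,0,0],15],
    [[0,0,0.8],[0,0,0],15],
    [[0,0,0.5],[0,0,0],15],
    [[0,0,0],[0,0,0],15],
    [[0,0,0],[0,0,0],15],
  ],
)

```text
time: 17.4
ee_pos: [0.5201, -0.1067, 0.045]
eef_rot: [-0.03, 1.0, -0.0, 0.0]
ft_force: [-0.7, -1.1, -4.1]
width: 0.0258
grip_force: 45.0
```

Run:
```python
from h import *
s=st(); plan([.596,-.1,.045],np.pi/2+.058)
c=cam("side"); cv2.imwrite("pics/s3.png",cv2.resize(c["image"][150:275,230:400],None,fx=4.7,fy=4.7,interpolation=cv2.INTER_CUBIC))
```

```text
{'time': 17.4, 'ee_pos': [0.5201, -0.1067, 0.045], 'eef_rot': [-0.0296, 0.9996, -0.0001, 0.0004], 'ft_force': [-0.7109, -1.1032, -4.0691], 'width': 0.0258, 'grip_force': 44.9938, 'joint_positions': [1.0743, 0.622, -1.1908, 1.8546, 0.6452, 1.1201, 1.2739]}
{'time': 17.4, 'ee_pos': [0.5201, -0.1067, 0.045], 'eef_rot': [-0.0296, 0.9996, -0.0001, 0.0004], 'ft_force': [-0.7109, -1.1032, -4.0691], 'width': 0.0258, 'grip_force': 44.9938, 'joint_positions': [1.0743, 0.622, -1.1908, 1.8546, 0.6452, 1.1201, 1.2739]}
shift cm [-7.62  0.22  0.01] turn tool z 0.001 tool y angle 1.63 tilt [ 8.e-04 -3.e-04 -1.e+00]
```

View pics/s3.png

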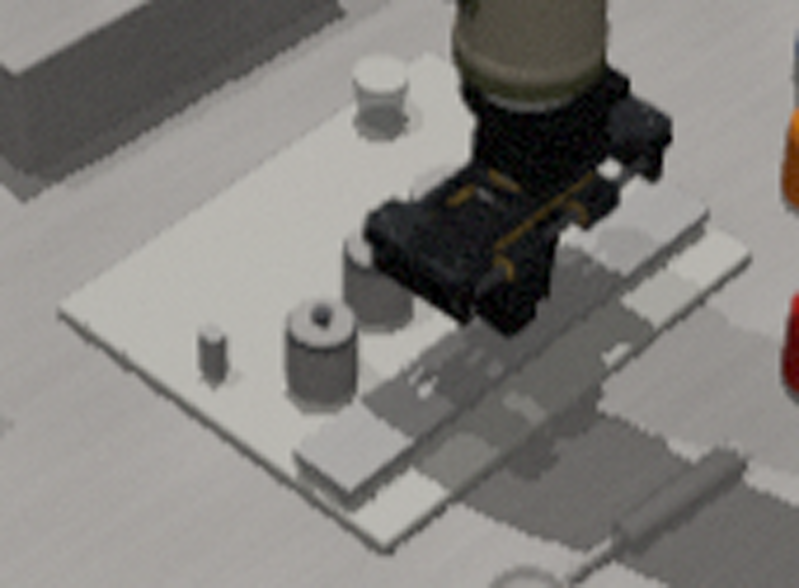

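The bar sits low over the board, square and behind all four pots, with the bar end at crop (350,490) just short of pot d. I'm starting a slow push.

Call:
move_arm(
  targets=[
    [[-0.2,0.1,0],[0,0,0],15],
    [[-0.4,0.1,0],[0,0,0],15],
    [[-0.4,0,0],[0,0,0],15],
    [[-0.4,0,0],[0,0,0],15],
    [[-0.4,0,0],[0,0,0],15],
    [[-0.4,0,0],[0,0,0],15],
    [[-0.4,0,0],[0,0,0],15],
    [[-0.4,0,0],[0,0,0],15],
    [[-0.4,0,0],[0,0,0],15],
    [[-0.4,0,0],[0,0,0],15],
    [[-0.4,0,0],[0,0,0],15],
    [[-0.4,0,0],[0,0,0],15],
    [[-0.4,0,0],[0,0,0],15],
    [[-0.4,0,0],[0,0,0],15],
    [[-0.4,0,0],[0,0,0],15],
    [[-0.4,0,0],[0,0,0],15],
    [[-0.4,0,0],[0,0,0],15],
    [[-0.4,0,0],[0,0,0],15],
    [[-0.2,0,0],[0,0,0],15],
    [[0,0,0],[0,0,0],15],
  ],
)

```text
time: 19.95
ee_pos: [0.5907, -0.1005, 0.0443]
eef_rot: [-0.029, 1.0, -0.0, -0.001]
ft_force: [-6.9, -0.8, 1.1]
width: 0.0256
grip_force: 45.0
```

```bash
python3 -c "
from h import *
plan([.604,-.1,.045],np.pi/2+.058)"
```

```text
{'time': 19.95, 'ee_pos': [0.5907, -0.1005, 0.0443], 'eef_rot': [-0.0294, 0.9996, -0.0002, -0.0012], 'ft_force': [-6.8709, -0.7502, 1.1415], 'width': 0.0256, 'grip_force': 44.9932, 'joint_positions': [0.907, 0.7304, -1.1094, 1.6733, 0.6986, 1.1924, 1.2517]}
shift cm [-1.33 -0.03 -0.07] turn tool z 0.001 tool y angle 1.63 tilt [-2.4e-03 -5.0e-04 -1.0e+00]
```

Call:
move_arm(
  targets=[
    [[-0.15,0,0],[0,0,0],15],
    [[-0.15,0,0],[0,0,0],15],
    [[-0.15,0,0],[0,0,0],15],
    [[-0.15,0,0],[0,0,0],15],
    [[0,0,0],[0,0,0],15],
  ],
)

```text
time: 20.58
ee_pos: [0.5965, -0.1002, 0.0443]
eef_rot: [-0.029, 1.0, -0.0, -0.001]
ft_force: [-7.3, -0.3, 0.6]
width: 0.0256
grip_force: 45.0
```

Call:
move_arm(
  targets=[
    [[-0.15,0,0],[0,0,0],15],
    [[-0.15,0,0],[0,0,0],15],
    [[0,0,0],[0,0,0],15],
    [[0,0,0],[0,0,0],15],
  ],
)

```text
time: 21.08
ee_pos: [0.5996, -0.1, 0.0443]
eef_rot: [-0.029, 1.0, -0.0, -0.001]
ft_force: [-7.2, -0.7, -0.0]
width: 0.0258
grip_force: 45.0
```

Call:
move_arm(
  targets=[
    [[-0.1,0,0],[0,0,0],15],
    [[-0.1,0,0],[0,0,0],15],
    [[0,0,0],[0,0,0],15],
  ],
)

```text
time: 21.45
ee_pos: [0.6015, -0.0999, 0.0443]
eef_rot: [-0.029, 1.0, -0.0, -0.001]
ft_force: [-8.1, -0.6, 1.5]
width: 0.0257
grip_force: 45.0
```

Call:
move_arm(
  targets=[
    [[-0.1,0,0],[0,0,0],15],
    [[0,0,0],[0,0,0],15],
  ],
)

```text
time: 21.7
ee_pos: [0.6022, -0.0999, 0.0442]
eef_rot: [-0.029, 1.0, -0.0, -0.002]
ft_force: [-9.4, -0.0, 2.8]
width: 0.026
grip_force: 45.0
```

Call:
move_arm(
  targets=[
    [[-0.1,0,0],[0,0,0],15],
    [[0,0,0],[0,0,0],15],
  ],
)

```text
time: 21.95
ee_pos: [0.6023, -0.0998, 0.0442]
eef_rot: [-0.029, 1.0, -0.0, -0.003]
ft_force: [-13.2, -1.5, 6.1]
width: 0.0253
grip_force: 45.0
```

Call:
move_arm(
  targets=[
    [[-0.1,0,0],[0,0,0],15],
    [[0,0,0],[0,0,0],15],
    [[0,0,0],[0,0,0],15],
  ],
)

```text
time: 22.32
ee_pos: [0.6024, -0.0999, 0.0441]
eef_rot: [-0.029, 1.0, -0.001, -0.004]
ft_force: [-19.0, -0.8, 10.1]
width: 0.0257
grip_force: 45.0
```

Run:
```python
from h import *
s=st(); print("torque",np.round(s["torque"],3)); plan([.604,-.1,.045],np.pi/2+.058)
for n in ("side","scene"):
    c=cam(n); cv2.imwrite(f"pics/{n}_pushed.png",c["image"])
```

```text
{'time': 22.325, 'ee_pos': [0.6024, -0.0999, 0.0441], 'eef_rot': [-0.0294, 0.9996, -0.0006, -0.0037], 'ft_force': [-19.0438, -0.7857, 10.0813], 'width': 0.0257, 'grip_force': 44.9985, 'joint_positions': [0.8786, 0.7503, -1.0964, 1.6374, 0.7061, 1.2104, 1.2516]}
torque [-0.183  4.235 -0.169]
{'time': 22.325, 'ee_pos': [0.6024, -0.0999, 0.0441], 'eef_rot': [-0.0294, 0.9996, -0.0006, -0.0037], 'ft_force': [-19.0438, -0.7857, 10.0813], 'width': 0.0257, 'grip_force': 44.9985, 'joint_positions': [0.8786, 0.7503, -1.0964, 1.6374, 0.7061, 1.2104, 1.2516]}
shift cm [-0.16 -0.02 -0.09] turn tool z 0.001 tool y angle 1.63 tilt [-0.0074 -0.0014 -1.    ]
```

The force is up at 19 N with almost no yaw moment, so both stops are touched. I'll back off straight, then lift.

Call:
move_arm(
  targets=[
    [[0.2,0,0],[0,0,0],15],
    [[0.3,0,0],[0,0,0],15],
    [[0.6,0,0],[0,0,0],15],
    [[1,0,0],[0,0,0],15],
    [[1.5,0,0],[0,0,0],15],
    [[1.5,0,0],[0,0,0],15],
    [[1.5,0,0],[0,0,0],15],
    [[1.2,0,0],[0,0,0],15],
    [[0.6,0,0],[0,0,0],15],
    [[0,0,-1.5],[0,0,0],15],
    [[0,0,-2.5],[0,0,0],15],
    [[0,0,-2.5],[0,0,0],15],
    [[0,0,-2],[0,0,0],15],
    [[0,0,-1],[0,0,0],15],
    [[0,0,0],[0,0,0],15],
  ],
)

```text
time: 24.3
ee_pos: [0.5219, -0.1046, 0.14]
eef_rot: [-0.03, 1.0, -0.0, 0.0]
ft_force: [-0.5, 0.4, -4.0]
width: 0.0259
grip_force: 45.0
```

Run:
```python
from h import *
plan([.465,.11,.14],np.pi/2+.058)
c=cam("scene"); cv2.imwrite("pics/sc_after.png",c["image"])
q=np.array([.6072,-.1001]);a=.0583;Rm=np.array([[np.cos(a),-np.sin(a)],[np.sin(a),np.cos(a)]])
G=cv2.resize(cv2.cvtColor(c["image"],cv2.COLOR_BGR2GRAY),None,fx=4,fy=4,interpolation=cv2.INTER_CUBIC)
# old scene knob pixel and world -> expected; darkest-blob knob search near expected location
for n,x,y,z in [("a",.047,-.1014,.076),("c",.047,-.033,.076),("b",.042,.0282,.07),("d",.042,.0982,.07)]:
    p=q+Rm@[x,y]; u,v=proj(c,[*p,z]); U,V=int(4*u),int(4*v)
    w=G[V-26:V+27,U-22:U+23].astype(float); k=np.clip(np.median(w)-25-w,0,None); k[35:]=0
    yy,xx=np.mgrid[:k.shape[0],:k.shape[1]]; uu=(U-22+(k*xx).sum()/k.sum())/4; vv=(V-26+(k*yy).sum()/k.sum())/4
    print(n,"exp",(u,v),"found",(round(uu,1),round(vv,1)),"board",(Rm.T@(ray(c,uu,vv-.4,z)[:2]-q)).round(4))
```

```text
{'time': 24.3, 'ee_pos': [0.5219, -0.1046, 0.14], 'eef_rot': [-0.0295, 0.9996, -0.0002, 0.0004], 'ft_force': [-0.4864, 0.385, -4.0405], 'width': 0.0259, 'grip_force': 44.9937, 'joint_positions': [1.1584, 0.5191, -1.3062, 1.7653, 0.5256, 1.2706, 1.3505]}
shift cm [ 4.410e+00  2.176e+01 -2.000e-02] turn tool z 0.001 tool y angle 1.63 tilt [ 7.e-04 -4.e-04 -1.e+00]
a exp (239.6, 250.6) found (np.float64(241.0), np.float64(251.2)) board [ 0.0468 -0.0979]
c exp (265.7, 254.7) found (np.float64(266.8), np.float64(255.1)) board [ 0.0464 -0.0305]
b exp (290.1, 258.6) found (np.float64(290.9), np.float64(259.1)) board [0.0418 0.0302]
d exp (317.4, 262.9) found (np.float64(318.4), np.float64(263.3)) board [0.0416 0.1007]
```

The pots' board positions match a flush row to within 1 mm: a and c centres at x=0.047, b and d at 0.042. I'll carry the bar back.

Call:
move_arm(
  targets=[
    [[0.5,1.5,0],[0,0,0],15],
    [[0.6,2.7,0],[0,0,0],15],
    [[0.6,2.9,0],[0,0,0],15],
    [[0.6,2.9,0],[0,0,0],15],
    [[0.6,2.9,0],[0,0,0],15],
    [[0.5,2.9,0],[0,0,0],15],
    [[0.5,2.9,0],[0,0,0],15],
    [[0.4,2,0],[0,0,0],15],
    [[0,1,0],[0,0,0.1],15],
    [[0,0,0],[0,0,0.14],15],
    [[0,0,0],[0,0,0.15],15],
    [[0,0,0],[0,0,0.15],15],
    [[0,0,0],[0,0,0.15],15],
    [[0,0,0],[0,0,0.15],15],
    [[0,0,0],[0,0,0.15],15],
    [[0,0,0],[0,0,0.15],15],
    [[0,0,0],[0,0,0.15],15],
    [[0,0,0],[0,0,0.1],15],
    [[0,0,0],[0,0,0],15],
    [[0,0,0],[0,0,0],15],
  ],
)

```text
time: 26.85
ee_pos: [0.4653, 0.11, 0.1392]
eef_rot: [0.616, 0.788, -0.0, -0.0]
ft_force: [-0.5, 0.7, -3.7]
width: 0.0259
grip_force: 45.0
```

```bash
python3 -c "
from h import *
plan([.488,.228,.035],.24)"
```

```text
{'time': 26.85, 'ee_pos': [0.4653, 0.11, 0.1392], 'eef_rot': [0.6162, 0.7876, -0.0002, -0.0002], 'ft_force': [-0.5047, 0.6976, -3.7268], 'width': 0.0259, 'grip_force': 44.9939, 'joint_positions': [0.6947, 0.2229, -1.1077, 1.8993, 0.2183, 1.151, -0.2501]}
shift cm [10.91  5.05 10.42] turn tool z 0.003 tool y angle 0.243 tilt [-6.e-04 -2.e-04 -1.e+00]
```

Call:
move_arm(
  targets=[
    [[1.5,0.5,0],[0,0,0],15],
    [[2.3,1.0,0],[0,0,0],15],
    [[2.5,1.2,0],[0,0,0],15],
    [[2.5,1.2,0],[0,0,0],15],
    [[2,1.0,0],[0,0,0],15],
    [[0,0,2],[0,0,0],15],
    [[0,0,2.5],[0,0,0],15],
    [[0,0,2.5],[0,0,0],15],
    [[0,0,1.7],[0,0,0],15],
    [[0,0,1],[0,0,0],15],
    [[0,0,0.7],[0,0,0],15],
    [[0,0,0.3],[0,0,0],15],
    [[0,0,0.2],[0,0,0],15],
    [[0,0,0],[0,0,0],15],
  ],
)

```text
time: 28.6
ee_pos: [0.4879, 0.2262, 0.0308]
eef_rot: [0.617, 0.787, 0.0, 0.0]
ft_force: [-1.0, -0.1, -3.7]
width: 0.0253
grip_force: 45.0
```

Call:
move_arm(
  targets=[
    [[0,0,0.15],[0,0,0],15],
    [[0,0,0.15],[0,0,0],15],
    [[0,0,0],[0,0,0],15],
  ],
)

```text
time: 28.98
ee_pos: [0.4877, 0.2261, 0.0274]
eef_rot: [0.617, 0.787, -0.0, 0.0]
ft_force: [0.4, -0.2, -3.4]
width: 0.0258
grip_force: 45.0
```

Call:
move_arm(
  targets=[
    [[0,0,0.1],[0,0,0],15],
    [[0,0,0.1],[0,0,0],15],
    [[0,0,0],[0,0,0],15],
  ],
)

```text
time: 29.35
ee_pos: [0.4879, 0.2262, 0.0266]
eef_rot: [0.617, 0.787, -0.0, 0.0]
ft_force: [-4.9, -3.1, 11.6]
width: 0.0262
grip_force: 45.0
```

Call:
move_arm(
  targets=[
    [[0,0,0.1],[0,0,0],15],
    [[0,0,0.1],[0,0,0],15],
    [[0,0,0],[0,0,0],15],
  ],
)

```text
time: 29.72
ee_pos: [0.4879, 0.2262, 0.0265]
eef_rot: [0.617, 0.787, -0.001, 0.001]
ft_force: [-14.8, -11.1, 41.0]
width: 0.0258
grip_force: 45.0
```

The bar is on the counter. I'll ease the load off, open and rise.

Call:
move_arm(
  targets=[
    [[0,0,-0.2],[0,0,0],15],
    [[0,0,-0.1],[0,0,0],15],
    [[0,0,0],[0,0,0],40],
    [[0,0,0],[0,0,0],70],
    [[0,0,0],[0,0,0],70],
    [[0,0,0],[0,0,0],70],
    [[0,0,-1],[0,0,0],70],
    [[0,0,-2],[0,0,0],70],
    [[0,0,-3],[0,0,0],70],
    [[0,0,-3],[0,0,0],70],
    [[0,0,-3],[0,0,0],70],
    [[0,0,-3],[0,0,0],70],
    [[0,0,-2],[0,0,0],70],
    [[0,0,0],[0,0,0],70],
    [[0,0,0],[0,0,0],70],
  ],
)

```text
time: 31.6
ee_pos: [0.4875, 0.2257, 0.1958]
eef_rot: [0.617, 0.787, -0.001, -0.0]
ft_force: [-0.1, -0.3, -0.8]
width: 0.061
grip_force: 0.0
```

Run:
```python
from h import *
st(); w=cam("wrist"); b=cv2.cvtColor(w["image"],cv2.COLOR_BGR2GRAY)
hx,hy=map(int,proj(w,[.4879,.2262,.062])); print("handle px exp",hx,hy,"dark?",b[hy-8:hy+9:4,hx].tolist())
# bar long-edge straight row check: columns left & right of handle
for x in (180,hx-60,hx+60,450): 
    e=np.abs(np.diff(b[hy-60:hy+40,x].astype(int))); print(x,(np.where(e>40)[0]+hy-60).tolist())
print([proj(w,[.4879-.023*s*-.238,.2262-.023*s*.971,.012]) for s in (1,-1)])
```

```text
{'time': 31.6, 'ee_pos': [0.4875, 0.2257, 0.1958], 'eef_rot': [0.6174, 0.7866, -0.0005, -0.0001], 'ft_force': [-0.1492, -0.3476, -0.7675], 'width': 0.061, 'grip_force': 0.0, 'joint_positions': [0.4121, 0.3394, -1.1054, 1.6876, 0.3129, 1.3106, -0.5127]}
handle px exp 316 228 dark? [14, 14, 30, 28, 25]
180 [228]
256 [192, 214]
376 [212]
450 [190, 191, 192, 193]
[[317.1, 239.3], [317.0, 193.1]]
```

```bash
python3 -c "
from bench import r
print(r.close_job())"
```

```text
the job is handed in; nothing more can be done
None
```

The four pots stand in a row flush with the stops (within about 1 mm by the scene camera). The straightedge lies flat on the counter, released, and I handed the job in at about 32 s. I viewed 11 pictures, one over the limit of 10.

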